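# Lock the levelling screw of a packing-bench roller track

## Task

The roller track has just been levelled, and the spanner left on its levelling screw, handle against the channel, holds the screw at its setting. Swing the jam nut's lever clockwise (seen from above) until the nut bites and is firmly tight, about 0.8 N m (10 N at the lever's grip) and never more than 1.1 N m, without letting the screw turn. Then lift the spanner off and lay it flat in the grey tool tray, leaving the crockery and tape where they are.

Things in the scene. Friction and masses are not known exactly. Their poses are not given: they have to be found in the camera images.
- screw_axis (a point): point on the upright axis of the levelling screw at its shoulder, 90 mm above the bench, fixed to the track; z up, x towards the track's near channel. Above the shoulder the screw has a steel square head, 24 mm across flats, up to 114 mm; below, a 24 mm stem through the outer end of a bracket plate (56 mm wide in y, from x = -28 mm to the channel, top 48 mm above the bench)
- channel_end (a point): near end of the track's near channel, half-way up its outer face, same axes as screw_axis. The face is an upright grey wall along y, 560 mm long to +y from here, 40 to 125 mm above the bench, 93.5 mm from the screw's axis; 240 mm wide bed of steel rollers behind it, their tops at 132 mm
- nut_centre (a point): centre of the jam nut, on the screw's axis, 64 mm above the bench: steel hexagon 36 mm across flats, 17 mm high, over a spring washer. Clockwise from above tightens: while turning, it runs down the thread at about 0.2 N m over 0.2 to 1.3 rad (not known beforehand), then bites: the torque steps to 0.5 N m and rises 2.5 N m per rad (joint jam_nut: angle past the bite, not measured). Standing still, up to 0.15 N m less is felt
- lever_grip (a point): middle of the black round grip of the jam nut's lever, 80 mm from the screw's axis, 80 mm above the bench: a level bar pointing radially out (frame x), 18 mm thick, straight from 52 to 100 mm from the axis, round end to 109 mm; a thinner arm slopes from it down to the nut. Starts 52 to 166 degrees clockwise of screw_axis's x, swings with the nut, stays where it is left
- screw (a joint): angle of the levelling screw in rad, 0 at the setting, growing clockwise. The biting nut's torque passes on to the screw, which alone soon gives way and turns along; the spanner on its head keeps it, with about 0.06 rad of play
- spanner_grip (a point): middle of the steel spanner's handle near its root, 46 mm from the centre of its square eye, at its centre of mass; x along the handle away from the eye, z up. Handle: flat bar 18 mm wide, 8 mm thick, to 176 mm from the eye's centre; at the start its middle is 104 mm above the bench and its far end bears on the channel's face. Weighs about 0.3 kg. Raise it 30 mm or more straight up to clear the head
- spanner_eye (a point): centre of the spanner's eye, half-way up: a block 46 x 46 x 20 mm with a square through hole 25 mm wide, at the start on the screw's square head, resting on its shoulder; same axes as spanner_grip. The handle's middle is 14 mm above the eye's underside, so the handle hangs 10 mm clear of what the eye lies on
- tray: shallow grey steel tool tray, fixed to the bench, outside 290 (frame x) x 135 (frame y) x 28 mm high, walls and floor 4 mm; origin at the centre of its underside on the bench
- bowl_mid (a point): bystander: white bowl, 124 mm across, 60 mm high, point half-way up
- tumbler_mid (a point): bystander: glass tumbler, 76 mm across, 80 mm high, point half-way up
- tape_roll_mid (a point): bystander: brown roll of parcel tape lying flat, 100 mm across, 48 mm high, point half-way up
Things that resemble listed ones, but are neither listed nor needed, are in the scene too. Of the things that look like the part that bears spanner_grip, the smaller one is meant.

How it is judged:
On the way, in this order (a step that is already met when the one before it is completed fails the run):
1. the jam nut is tight (turned more than 0.06 rad past its first bite), the screw still at its setting (value of joint jam_nut above 0.06 rad and value of joint screw between -0.2 and 0.2 rad), for 0.2 s.
2. the spanner is off the screw (distance between spanner_eye and screw_axis above 0.05 m), for 0.1 s.
At the end, for the whole second after the job is handed in: the nut still more than 0.06 rad past its first bite (0.65 N m), screw within 0.2 rad of its setting, spanner released, lying flat and still on the tray's floor (tilt under 0.15 rad, handle's middle under 26 mm above the bench, inside the tray) (all of step 1 and x of spanner_grip in the frame of tray between -0.11 and 0.11 m and y of spanner_grip in the frame of tray between -0.055 and 0.055 m and height (world z) of spanner_grip below 0.026 m and angle between spanner_grip's own z axis and vertical below 0.15 rad and linear speed of spanner below 0.02 m/s); the robot touches nothing.
It fails at once if the nut is over-tightened: driven more than 0.26 rad past its first bite (1.15 N m) (value of joint jam_nut above 0.26 rad).
It fails at once if the screw is turned more than 0.2 rad from its setting (value of joint screw above 0.2 rad or value of joint screw below -0.2 rad).
It fails at once if bowl, tumbler or tape roll is pushed by more than 20 mm (distance of any of bowl_mid, tumbler_mid, tape_roll_mid from where it was at the start of the episode above 0.02 m).
It also fails if it takes over 61 s, if anything falls off the work surface, if the arm or the gripper's body presses on something with over 40 N, if the wrist force passes 120 N, or if a joint passes its speed limit or range.

## Robot

A 7-joint arm with a two-finger parallel gripper is mounted at the origin on the work surface. World frame = base frame: x ahead of the robot, y to its left, z up, the work surface at z = 0. Lengths are in m, angles in rad, forces in N, time in s.
With the tool pointing down it reaches from about 0.425 to 0.925 m from the base axis. Payload 6.8 kg.
Tool frame: the origin (TCP) lies at the centre of the arm's flange, where the gripper is bolted on; the fingertips stand 173 mm ahead of it and the grasp point (between the pads) lies 155 mm ahead of it (finger_overhang is the distance from the TCP to the fingertips, in m); y points along the fingers, z is the direction in which the jaws open and shut, and the axes are right-handed (so a half turn about y gives the same grasp; the last joint's range is limited). The gripper opens to 85 mm and grips with 20 to 120 N. Pads are 22 mm wide; open, the fingers measure 114 mm over their backs; the gripper's body (76 mm by 85 mm) begins 54 mm behind the grasp point. The pads swing forward as they close: fully open they stand 13 mm farther back than shut.
Start: joints at [-1.281, 0.477, 0.022, 1.555, -0.011, 1.109, -0.083], TCP at [0.261, 0.622, 0.405] pointing down, gripper open.
Joint ranges: [-2.96, 2.96], [-0.34, 2.1], [-1.41, 1.46], [0.24, 2.44], [-1.37, 4.51], [0.17, 1.92], [-2.96, 2.96]. Speed limits (rad/s): [2.39, 2.39, 3.14, 3.14, 3.14, 3.14, 3.14].

## Interface

Orientations are given as a rotation vector (axis times angle).
In Python, from bench import get_obs, grab_frame, hand_in, finger_overhang gives the robot as it stands. The module is installed in compiled form; this text tells all that it offers.
- The arm moves only by the shell command python3 -m jog 'ROWS' [FORCE]. ROWS is JSON, a list of rows, each a list of 3 entries, a list of its own where there are three numbers: the shift along the tool's x, y, z in cm, then the turn about the tool's y in rad, then the gripper command: -1 is fully open, 1 is shut, values between are in proportion. In form: [[[x, y, z], twist, gripper], ...]. A call has 1 to 10 rows; each row is the pose to reach, as a shift and turn from the pose commanded when the call began, along the tool's axes at that moment; what a row does not reach only later rows make up. A row lasts 1/8 s, in which the tool goes at most 62.5 mm and 10.7 degrees, less where a joint would pass 70% of its speed; a pose out of reach is approached as far as the arm can. A call with a gripper value outside its range is refused whole. The fingers move at their own pace and stop on an object; FORCE is the grip in N (left out, the last holds). Time passes only in rows, so rows that repeat a pose let the fingers close. It gives the time, the measured TCP pose, the force and the opening at its end, in the units of the state.
- get_obs(): the state, without advancing time (a new reading comes with each control period).
- grab_frame(name): name is "side" or "top"; returns a dict with "image" (400x640x3 uint8, blue, green, red), "fx", "fy", "cx", "cy" (pixels), "origin" and "rotation" of the camera in the world. Camera axes: x right, y up, looking along -z (the intrinsics and any distortion apply to the point x, -y, -z); pixel columns grow to the right and rows downward; lengths in m; the calibration is good to about 2 mm. A picture is of the moment at which its call begins. There is no depth.
- hand_in(): hands the job in, once; it reports no verdict.
The state is a dict: "clock": time; "joints": joint angles; "qvel": joint speeds; "tau": joint torques, N m; "tcp_pos": TCP position; "orientation": TCP orientation; "contact_force": force on the tool from outside, world axes, zero at the start; "moment": the same for the moment, N m; "grip_width": finger opening in m.
Only numpy, scipy, OpenCV 4.12 (cv2) and the standard library are available. Lean on these libraries where they do the work, as an engineer would, in place of code of your own. Each camera call takes 0.05 s, during which the arm holds its last target.

## Working session

There is one attempt and no reset: what is moved stays moved. The work goes in short steps, Python scripts to look and compute and a shell command to move; the robot and the scene stay as the last step left them, time stands still between calls to the robot, and variables do not carry over. Pictures are saved under pics/ and viewed, and the job is handed in when it is done.

```bash
mkdir -p pics; ls; cat > h.py <<'E'
import numpy as np, cv2
from bench import get_obs, grab_frame, finger_overhang
def save(n,tag):
    f=grab_frame(n); cv2.imwrite(f'pics/{tag}.png',f['image'])
    np.savez(f'pics/{tag}.npz',**{k:np.asarray(v) for k,v in f.items()}); return f
E
python3 - <<'E'
from h import *
for n in('side','top'):
    f=save(n,n+'0'); print(n,{k:np.round(v,4).tolist() if not isinstance(v,str) else v for k,v in f.items() if k!='image'})
print(get_obs(),finger_overhang)
E
```

```text
pics
side {'fx': 410.0751, 'fy': 410.0751, 'cx': 320.5756, 'cy': 199.4311, 'origin': [0.2007, -0.6839, 0.9369], 'rotation': [0.7463, -0.1587, -0.3704]}
top {'fx': 386.4295, 'fy': 386.4295, 'cx': 320.0873, 'cy': 201.2772, 'origin': [0.3991, 0.0397, 1.1852], 'rotation': [0.1006, -0.0853, -1.5588]}
{'clock': 0.1, 'joints': array([-1.28110752,  0.47772486,  0.02236677,  1.55632764, -0.01149375,
        1.10928515, -0.0830949 ]), 'qvel': array([ 0.00061669, -0.00087297, -0.00033632, -0.00284104,  0.00091471,
       -0.00053897, -0.00042401]), 'tau': array([ 4.25245293e-03, -5.97763288e+01,  1.61370289e+00, -2.81956422e+01,
        1.28833667e-02,  4.99766786e-03,  2.33734039e-05]), 'tcp_pos': array([0.26139302, 0.62207592, 0.40382873]), 'orientation': array([-1.54978892,  0.31226101, -0.31196554]), 'contact_force': array([0.66343402, 1.09759975, 0.81831169]), 'moment': array([-0.00987452,  0.03784079, -0.04083004]), 'grip_width': 0.08524606133978037} 0.1734
```

View pics/side0.png

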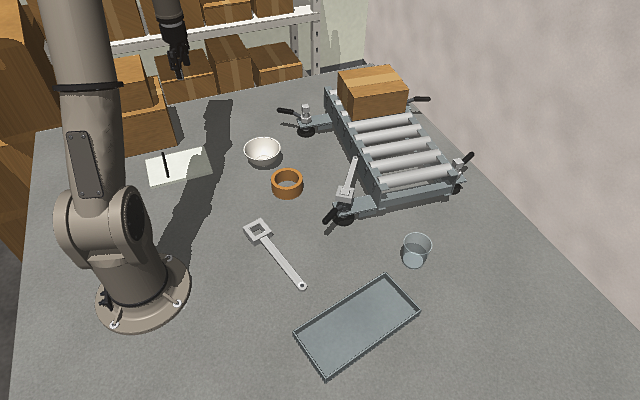

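View pics/top0.png

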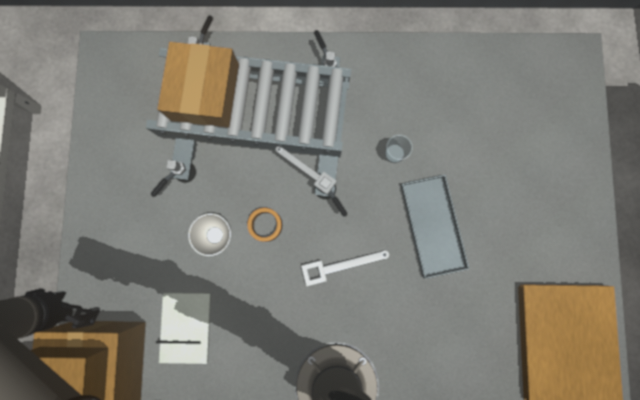

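Side view: the candidates for the spanner are the one on the screw, eye at (344,192), and the larger loose one on the bench, eye at (257,230). There are four lever/screw sets, and only (325,183) in the top view carries a spanner. The smaller spanner, on the screw, is the one meant. I'll check it in a close crop.

```bash
cat >> h.py <<'E'
from scipy.spatial.transform import Rotation as R
def load(tag): return {k:v for k,v in np.load(f'pics/{tag}.npz').items()}
def ray(f,p):
    u,v=p; d=np.array([(u-f['cx'])/f['fx'],-(v-f['cy'])/f['fy'],-1.]); 
    return np.array(f['origin']),R.from_rotvec(f['rotation']).apply(d)
def onz(f,p,z):
    o,d=ray(f,p); return o+d*(z-o[2])/d[2]
def proj(f,X):
    c=R.from_rotvec(f['rotation']).inv().apply(np.atleast_2d(X)-f['origin'])
    return np.c_[f['cx']+f['fx']*c[:,0]/-c[:,2], f['cy']-f['fy']*c[:,1]/-c[:,2]]
def tri(f1,p1,f2,p2):
    A=[];b=[]
    for f,p in((f1,p1),(f2,p2)):
        o,d=ray(f,p); d/=np.linalg.norm(d); P=np.eye(3)-np.outer(d,d); A.append(P); b.append(P@o)
    X=np.linalg.lstsq(np.vstack(A),np.hstack(b),rcond=None)[0]
    return X,[np.linalg.norm(A[i]@X-b[i]) for i in range(2)]
def crop(tag,x0,y0,w,h,s,out):
    im=cv2.imread(f'pics/{tag}.png')[y0:y0+h,x0:x0+w]
    cv2.imwrite(f'pics/{out}.png',cv2.resize(im,None,fx=s,fy=s,interpolation=cv2.INTER_CUBIC))
E
python3 - <<'E'
from h import *
crop('top0',260,130,100,100,6,'ct0'); crop('side0',310,145,100,90,6,'cs0')
E
```

```text
(no output)
```

View pics/ct0.png

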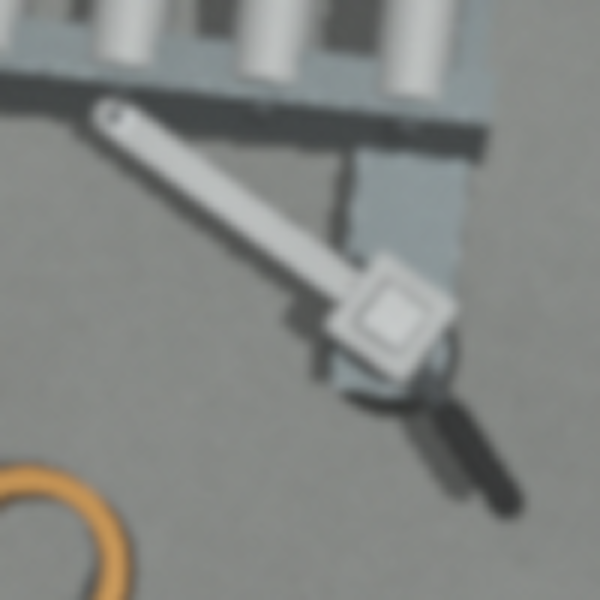

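View pics/cs0.png

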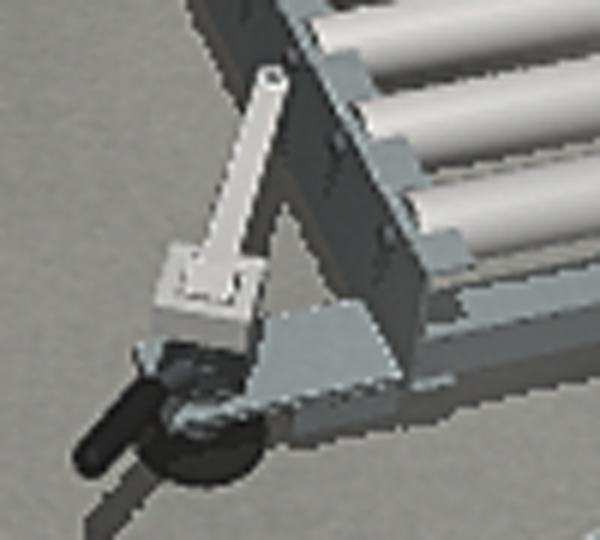

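```bash
python3 - <<'E'
from h import *
t=load('top0');s=load('side0'); c=lambda x,y:(260+x/6-.4,130+y/6-.4); cs=lambda x,y:(310+x/6-.4,145+y/6-.4)
print('head',onz(t,c(394,316),.114),onz(s,cs(213,283),.114),tri(t,c(394,316),s,cs(213,283)))
A=onz(t,c(394,316),.114)[:2]
print('hend',onz(t,c(114,115),.108)[:2],onz(s,cs(270,75),.108)[:2])
a,b=onz(t,c(0,75),.125)[:2],onz(t,c(490,127),.125)[:2]; print('chan',a,b)
d=(a-b)/np.linalg.norm(a-b); n=np.array([d[1],-d[0]]); print('y',d,'x',n,'dist',(a-A)@n)
g=onz(t,c(510,508),.083)[:2]; print('levend',g,g-A,np.linalg.norm(g-A))
g2=onz(t,c(445,400),.085)[:2];print('lever root',g2,g2-A,np.linalg.norm(g2-A))
g3=onz(s,cs(90,465),.083)[:2];print('levend side',g3,np.linalg.norm(g3-A),g3-A)
print('tray t',[onz(t,p,.028)[:2].round(3).tolist() for p in((401,183),(441,177),(467,267),(423,276))])
print('tray s',[onz(s,p,.028)[:2].round(3).tolist() for p in((293,332),(385,274),(420,314),(326,379))])
for n,p,z in(('bowl',(210,235),.06),('tum',(397,148),.08),('tape',(265,224),.048)): print(n,onz(t,p,z)[:2])
o=get_obs(); r=R.from_rotvec(o['orientation']).as_matrix(); print(r.round(3))
E
```

```text
head [0.58052435 0.03680576 0.114     ] [0.58271397 0.03445187 0.114     ] (array([0.58218986, 0.03636043, 0.11209503]), [np.float64(0.0013951542806768605), np.float64(0.001395154280676667)])
hend [0.67728242 0.17094215] [0.67606426 0.16512602]
chan [0.69168914 0.22292573] [ 0.66858088 -0.00724919]
y [0.09989219 0.99499827] x [ 0.99499827 -0.09989219] dist 0.09201683974525908
levend [ 0.4935772  -0.01938059] [-0.08694715 -0.05618635] 0.1035215544651647
lever root [0.5449393  0.01196526] [-0.03558505 -0.0248405 ] 0.04339753462190823
levend side [ 0.49635825 -0.02287205] 0.10317641349541395 [-0.0841661 -0.0596778]
tray t [[0.595, -0.193], [0.614, -0.314], [0.346, -0.383], [0.318, -0.253]]
tray s [[0.316, -0.262], [0.592, -0.203], [0.616, -0.335], [0.346, -0.39]]
bowl [0.43122665 0.37065487]
tum [ 0.68962267 -0.17204226]
tape [0.46552554 0.21310741]
[[ 0.922 -0.001  0.387]
 [-0.387 -0.002  0.922]
 [ 0.    -1.    -0.002]]
```

The crop confirms it: the smaller spanner sits on the head, eye centre about (325,182), its handle end against the channel at (279,149). The lever's grip tip is at (345,214), about 141° clockwise of screw x, which is within range. The channel distance comes out at 92 mm against 93.5 given, so that fits. Next I move above the lever.

```bash
python3 -m jog '[[[4.7,0,-4.8],-0.1,0.3],[[9.4,0,-9.6],-0.25,0.3],[[14.2,0,-14.4],-0.4,0.3],[[19,0,-19.3],-0.55,0.3],[[23.8,0,-24.2],-0.7,0.3],[[28.6,0,-29],-0.85,0.3],[[33.3,0,-33.9],-0.974,0.3],[[38.1,2,-38.7],-0.974,0.3],[[42.9,4,-43.6],-0.974,0.3],[[47.6,6,-48.4],-0.974,0.3]]'; cat > st.py <<'E'
from h import *
o=get_obs(); r=R.from_rotvec(o['orientation']).as_matrix()
A=np.array([.5815,.036]); p=o['tcp_pos']; v=p[:2]-A
print('t',o['clock'],'tcp',p.round(4),'j',o['joints'].round(2),'w',round(o['grip_width'],4))
print('R',r.round(3).tolist(),'F',o['contact_force'].round(2),'M',o['moment'].round(2))
rd=v/np.linalg.norm(v); tg=np.array([rd[1],-rd[0]])
F=o['contact_force'][:2]
print('rad',np.linalg.norm(v).round(4),'hdg',np.degrees(np.arctan2(v[1],v[0])).round(2),'xhdg',np.degrees(np.arctan2(r[1,0],r[0,0])).round(2),'Ftan(on tool,cw)',(F@tg).round(2),'Frad',(F@rd).round(2),'T',(-(F@tg)*np.linalg.norm(v)).round(3))
E
python3 st.py
```

```text
clock: 1.35
tcp_pos: [0.4913, 0.0448, 0.3608]
orientation: [-1.523, -0.452, 0.451]
contact_force: [1.4, 1.2, -0.0]
grip_width: 0.0298
t 1.35 tcp [0.4913 0.0448 0.3608] j [-0.37  0.23  0.17  2.04 -0.05  0.88  1.98] w 0.0298
R [[0.838, 0.001, -0.545], [0.545, 0.0, 0.838], [0.001, -1.0, -0.0]] F [ 1.35  1.18 -0.03] M [ 0.02 -0.08  0.02]
rad 0.0906 hdg 174.44 xhdg 33.02 Ftan(on tool,cw) 1.31 Frad -1.23 T -0.119
```

```bash
python3 -m jog '[[[0,0,0],0,0.4],[[0,0,0],0,0.4]]';python3 st.py
```

```text
clock: 1.6
tcp_pos: [0.4908, 0.047, 0.3609]
orientation: [-1.523, -0.451, 0.452]
contact_force: [-0.1, 0.6, -0.3]
grip_width: 0.026
t 1.6 tcp [0.4908 0.047  0.3609] j [-0.37  0.23  0.17  2.04 -0.05  0.88  1.98] w 0.026
R [[0.839, -0.001, -0.545], [0.545, 0.0, 0.839], [-0.001, -1.0, 0.001]] F [-0.14  0.55 -0.28] M [-0.    0.04 -0.02]
rad 0.0913 hdg 173.11 xhdg 33.0 Ftan(on tool,cw) 0.53 Frad 0.21 T -0.048
```

```bash
python3 -m jog '[[[-0.6,2,-3],0,0.1],[[-1.2,5,-5.9],0,0.1],[[-1.2,6,-5.9],0,0.1],[[-1.2,6,-5.9],0,0.1]]';python3 st.py; python3 -c "
from h import *
save('side','side1');crop('side1',290,110,120,130,5,'cs1');save('top','top1');crop('top1',270,130,120,110,5,'ct1')"
```

```text
clock: 2.1
tcp_pos: [0.5127, -0.0075, 0.3007]
orientation: [-1.522, -0.452, 0.454]
contact_force: [-0.6, -0.1, -0.7]
grip_width: 0.0384
t 2.1 tcp [ 0.5127 -0.0075  0.3007] j [-0.26  0.35  0.19  2.05 -0.09  0.76  2.13] w 0.0384
R [[0.837, -0.002, -0.547], [0.547, 0.001, 0.837], [-0.001, -1.0, 0.001]] F [-0.63 -0.05 -0.74] M [ 0.01 -0.02 -0.03]
rad 0.0814 hdg -147.69 xhdg 33.15 Ftan(on tool,cw) 0.29 Frad 0.56 T -0.024
```

View pics/cs1.png

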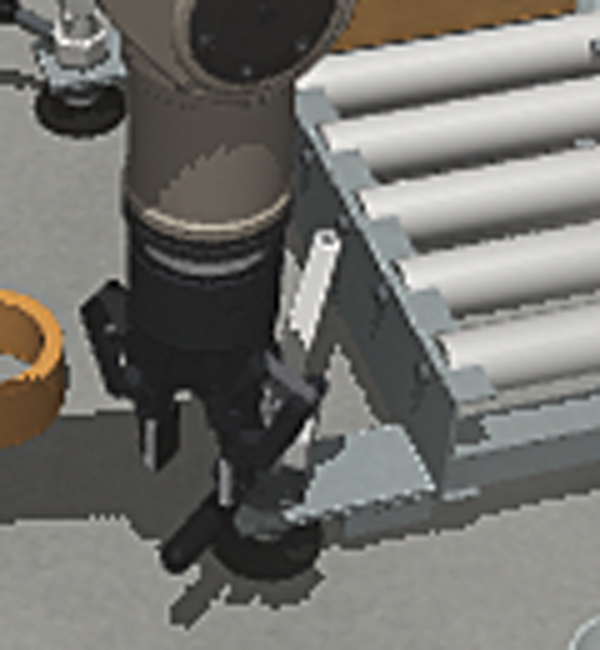

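View pics/ct1.png

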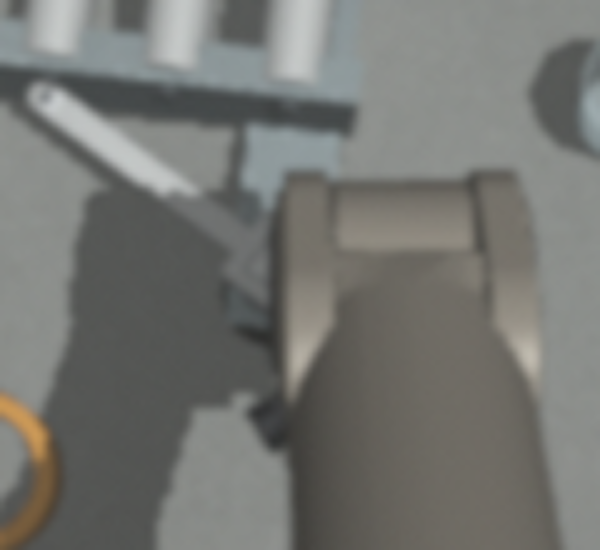

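Fingertips at crop (155,465) and (225,500) straddle the direction of the grip. Descending.

```bash
python3 -m jog '[[[0,2,0],0,0.1],[[0,4,0],0,0.1],[[0,6.2,0],0,0.1],[[0,6.2,0],0,0.1]]';python3 st.py; python3 -c "
from h import *
save('side','side2');crop('side2',290,110,120,130,5,'cs2')"
```

```text
clock: 2.7
tcp_pos: [0.5127, -0.0083, 0.2388]
orientation: [-1.522, -0.452, 0.454]
contact_force: [-0.1, -0.4, 1.0]
grip_width: 0.0386
t 2.7 tcp [ 0.5127 -0.0083  0.2388] j [-0.24  0.45  0.17  2.08 -0.12  0.62  2.16] w 0.0386
R [[0.838, -0.002, -0.546], [0.546, 0.0, 0.838], [-0.001, -1.0, 0.001]] F [-0.09 -0.44  1.03] M [ 0.03 -0.01 -0.04]
rad 0.0818 hdg -147.24 xhdg 33.11 Ftan(on tool,cw) -0.32 Frad 0.32 T 0.026
```

View pics/cs2.png

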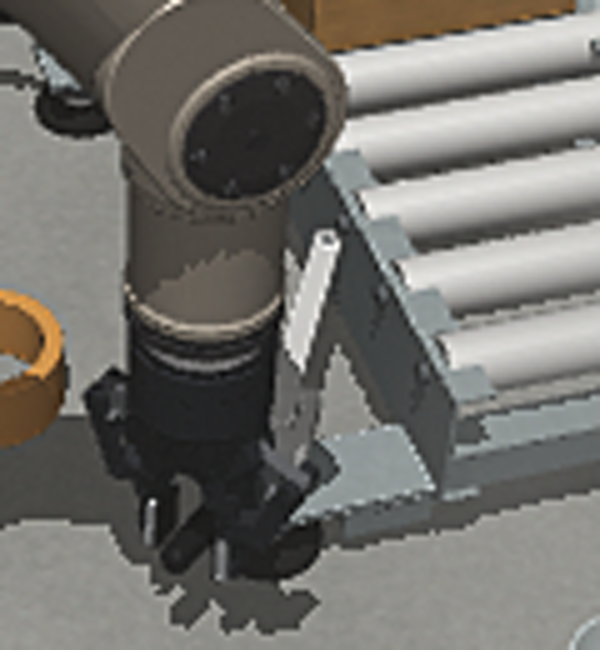

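The bar is between the fingers, forces near zero. I'll close to a loose straddle (about 23 mm) and start the swing: pushing clockwise is +z with positive twist.

```bash
python3 -m jog '[[[0,0,0],0,0.46],[[0,0,0],0,0.46],[[0,0,0],0,0.46],[[0.01,0,0.33],0.04,0.46],[[0.03,0,0.66],0.08,0.46],[[0.06,0,0.98],0.12,0.46],[[0.1,0,1.3],0.16,0.46],[[0.16,0,1.63],0.2,0.46]]' 30;python3 st.py;  python3 -m jog '[[[0,0,0],0,0.46]]';python3 st.py
```

```text
clock: 3.75
tcp_pos: [0.5057, 0.0044, 0.2394]
orientation: [-1.552, -0.294, 0.293]
contact_force: [0.6, -3.2, -0.1]
grip_width: 0.0231
t 3.75 tcp [0.5057 0.0044 0.2394] j [-0.31  0.44  0.22  2.1  -0.16  0.61  1.97] w 0.0231
R [[0.931, 0.001, -0.365], [0.365, -0.001, 0.931], [0.001, -1.0, -0.001]] F [ 0.63 -3.19 -0.15] M [-0.45 -0.05 -0.01]
rad 0.0821 hdg -157.35 xhdg 21.43 Ftan(on tool,cw) -3.19 Frad 0.64 T 0.262
clock: 3.88
tcp_pos: [0.5056, 0.0047, 0.2393]
orientation: [-1.551, -0.295, 0.295]
contact_force: [-0.4, -1.0, 0.6]
grip_width: 0.0229
t 3.875 tcp [0.5056 0.0047 0.2393] j [-0.31  0.44  0.22  2.1  -0.16  0.61  1.97] w 0.0229
R [[0.93, 0.0, -0.367], [0.367, -0.001, 0.93], [0.0, -1.0, -0.001]] F [-0.4  -1.    0.61] M [-0.42  0.09  0.08]
rad 0.0821 hdg -157.61 xhdg 21.56 Ftan(on tool,cw) -0.77 Frad 0.75 T 0.063
```

```bash
python3 -m jog '[[[0.01,0,0.33],0.04,0.46],[[0.03,0,0.66],0.08,0.46]]';python3 st.py|tail -1;  python3 -m jog '[[[0.01,0,0.33],0.04,0.46],[[0.03,0,0.66],0.08,0.46]]';python3 st.py|tail -2
```

```text
clock: 4.12
tcp_pos: [0.5034, 0.0107, 0.2392]
orientation: [-1.559, -0.231, 0.232]
contact_force: [-0.4, -2.3, 0.9]
grip_width: 0.0229
rad 0.0821 hdg -162.05 xhdg 16.9 Ftan(on tool,cw) -2.09 Frad 1.14 T 0.172
clock: 4.38
tcp_pos: [0.5016, 0.0171, 0.2392]
orientation: [-1.565, -0.169, 0.169]
contact_force: [-0.5, -3.0, 0.7]
grip_width: 0.0231
R [[0.977, -0.0, -0.213], [0.213, -0.001, 0.977], [-0.0, -1.0, -0.001]] F [-0.54 -2.97  0.74] M [-0.61  0.15 -0.01]
rad 0.0821 hdg -166.71 xhdg 12.32 Ftan(on tool,cw) -2.77 Frad 1.21 T 0.227
```

```bash
python3 -m jog '[[[0.01,0,0.33],0.04,0.46],[[0.03,0,0.66],0.08,0.46]]';python3 st.py|tail -1;  python3 -m jog '[[[0.01,0,0.33],0.04,0.46],[[0.03,0,0.66],0.08,0.46]]';python3 st.py|tail -2
```

```text
clock: 4.62
tcp_pos: [0.5004, 0.0236, 0.2391]
orientation: [-1.569, -0.106, 0.107]
contact_force: [-0.4, -3.1, 0.8]
grip_width: 0.0231
rad 0.082 hdg -171.33 xhdg 7.74 Ftan(on tool,cw) -3.01 Frad 0.89 T 0.247
clock: 4.88
tcp_pos: [0.4997, 0.0302, 0.2391]
orientation: [-1.571, -0.042, 0.044]
contact_force: [-0.5, -2.6, 1.1]
grip_width: 0.023
R [[0.998, -0.001, -0.055], [0.055, -0.001, 0.998], [-0.001, -1.0, -0.001]] F [-0.51 -2.64  1.06] M [-0.55  0.23 -0.02]
rad 0.082 hdg -175.94 xhdg 3.15 Ftan(on tool,cw) -2.6 Frad 0.7 T 0.213
```

```bash
grep -c . st.py
```

```text
8
```

```bash
python3 -m jog '[[[0.01,0,0.33],0.04,0.46],[[0.03,0,0.66],0.08,0.46]]';python3 st.py|tail -1;  python3 -m jog '[[[0.01,0,0.33],0.04,0.46],[[0.03,0,0.66],0.08,0.46]]';python3 st.py|tail -2
```

```text
clock: 5.12
tcp_pos: [0.4995, 0.036, 0.239]
orientation: [-1.572, 0.021, -0.019]
contact_force: [-1.6, -5.8, 1.7]
grip_width: 0.0232
rad 0.082 hdg 179.97 xhdg -1.46 Ftan(on tool,cw) -5.79 Frad 1.55 T 0.475
clock: 5.38
tcp_pos: [0.4997, 0.0421, 0.2389]
orientation: [-1.572, 0.085, -0.082]
contact_force: [-1.8, -8.0, 1.6]
grip_width: 0.0232
R [[0.994, -0.002, 0.106], [-0.106, -0.002, 0.994], [-0.002, -1.0, -0.003]] F [-1.85 -8.    1.63] M [-1.59  0.53  0.07]
rad 0.082 hdg 175.76 xhdg -6.07 Ftan(on tool,cw) -8.12 Frad 1.25 T 0.666
```

The nut has bitten (0.48, then 0.67 N m). Small steps from here.

```bash
python3 -m jog '[[[0,0,0.16],0.02,0.46],[[0.01,0,0.25],0.03,0.46]]';python3 st.py|tail -2
```

```text
clock: 5.62
tcp_pos: [0.4999, 0.0443, 0.2388]
orientation: [-1.571, 0.108, -0.104]
contact_force: [-3.5, -7.9, 2.0]
grip_width: 0.0231
R [[0.991, -0.003, 0.135], [-0.135, -0.003, 0.991], [-0.002, -1.0, -0.003]] F [-3.49 -7.92  2.03] M [-1.68  0.57  0.01]
rad 0.082 hdg 174.22 xhdg -7.75 Ftan(on tool,cw) -8.23 Frad 2.67 T 0.675
```

```bash
python3 -m jog '[[[0,0,0.16],0.02,0.46],[[0.01,0,0.33],0.04,0.46]]';python3 st.py|tail -2; python3 -c "
from h import *
for i in range(3):
  save('side','side3'); import subprocess
  print(get_obs()['contact_force'].round(2))
crop('side3',290,110,120,130,5,'cs3')"
```

```text
clock: 5.88
tcp_pos: [0.5002, 0.0472, 0.2388]
orientation: [-1.57, 0.14, -0.136]
contact_force: [-3.0, -9.7, 2.6]
grip_width: 0.0231
R [[0.985, -0.003, 0.175], [-0.175, -0.003, 0.985], [-0.003, -1.0, -0.003]] F [-2.97 -9.65  2.64] M [-1.88  0.77  0.06]
rad 0.082 hdg 172.15 xhdg -10.08 Ftan(on tool,cw) -9.97 Frad 1.62 T 0.818
[-2.02 -7.95  3.72]
[-3.48 -8.2   2.7 ]
[-3.   -8.51  3.33]
```

View pics/cs3.png

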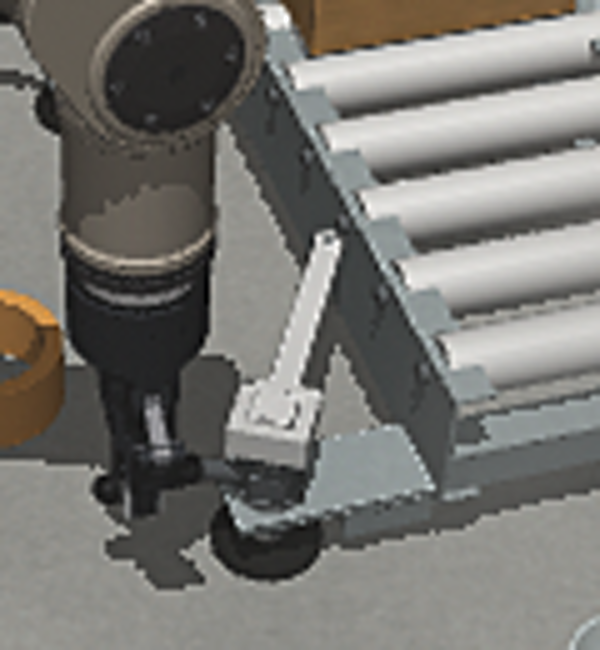

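Torque is 0.82 N m while moving and about 0.70 standing, both in the window. The picture shows the spanner still on the head at crop (275,410) with its end on the channel at (328,238). Releasing and rising.

```bash
python3 -m jog '[[[0,0,0],0,0.1],[[0,0,0],0,0.1],[[0,0,0],0,0.1],[[0,-3,0],0,0.1],[[0,-7,0],0,0.1],[[0,-12,0],0,0.1],[[-6,-13,0],0,0],[[-8,-13,0],0,0]]';python3 st.py; python3 -c "
from h import *
save('side','side4');crop('side4',310,145,100,90,6,'cs4');save('top','top4');crop('top4',260,130,100,100,6,'ct4')"
```

```text
clock: 7.02
tcp_pos: [0.4204, 0.064, 0.3698]
orientation: [-1.565, 0.135, -0.135]
contact_force: [0.3, -0.0, 0.0]
grip_width: 0.0427
t 7.025 tcp [0.4204 0.064  0.3698] j [-0.71  0.1   0.45  2.18 -0.06  0.87  1.17] w 0.0427
R [[0.985, 0.0, 0.171], [-0.171, 0.002, 0.985], [-0.0, -1.0, 0.002]] F [ 0.3  -0.    0.01] M [-0.03 -0.02  0.03]
rad 0.1636 hdg 170.15 xhdg -9.87 Ftan(on tool,cw) 0.05 Frad -0.3 T -0.008
```

View pics/cs4.png

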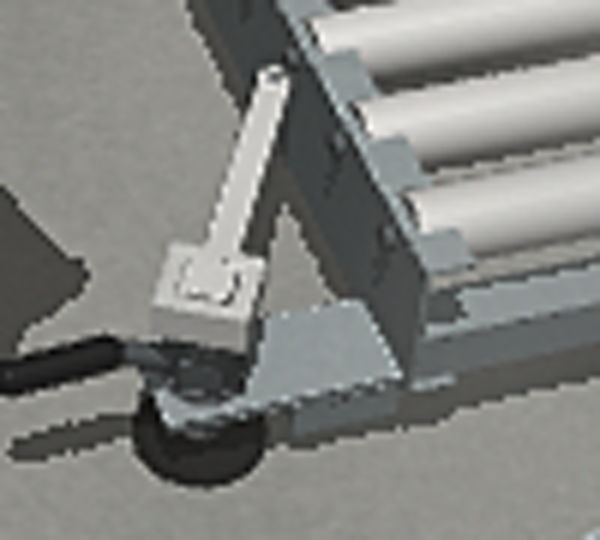

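View pics/ct4.png

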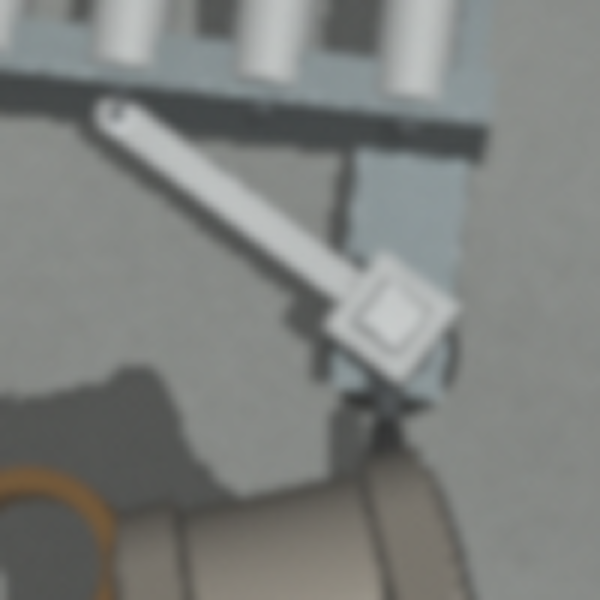

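Top crop: the eye is at (394,316) and the handle end at (116,112), still against the channel, so the screw has hardly moved. The lever stays where it was left. Next I go above the handle, jaws square to it (handle heading 53.9°, which agrees with the channel geometry).

```bash
python3 -m jog '[[[3,0,0.6],-0.16,0],[[6,0,1.2],-0.32,0],[[9,0,1.8],-0.48,0],[[12,1,2.5],-0.64,0],[[15,2,3.2],-0.8,0],[[18.5,3,4.3],-0.96,0],[[18.5,4,4.3],-1.113,0],[[18.5,5,4.3],-1.113,0],[[18.5,5,4.3],-1.113,0]]';python3 st.py; python3 -c "
from h import *
save('side','side5');crop('side5',290,110,120,130,5,'cs5')"
```

```text
clock: 8.25
tcp_pos: [0.6119, 0.0738, 0.3179]
orientation: [-1.444, -0.729, 0.732]
contact_force: [-0.4, 0.6, -0.5]
grip_width: 0.0427
t 8.25 tcp [0.6119 0.0738 0.3179] j [-0.41  0.48  0.25  1.79 -0.15  0.89  2.42] w 0.0427
R [[0.593, -0.002, -0.805], [0.805, -0.0, 0.593], [-0.002, -1.0, 0.001]] F [-0.4   0.6  -0.52] M [-0.04  0.01  0.01]
rad 0.0485 hdg 51.16 xhdg 53.63 Ftan(on tool,cw) -0.69 Frad 0.22 T 0.033
```

View pics/cs5.png

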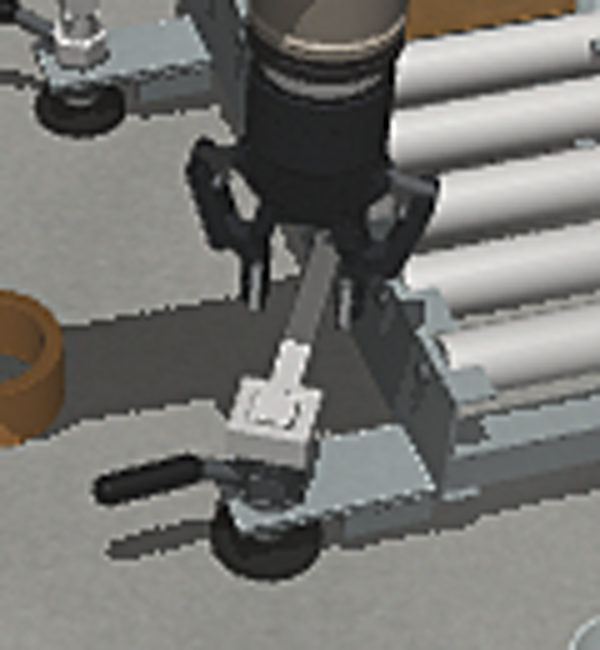

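Fingertips (255,305) and (345,325) bracket the handle. I descend with a 2 mm lateral correction, then close.

```bash
python3 -m jog '[[[0,2,0.2],0,0],[[0,4,0.2],0,0],[[0,5.1,0.2],0,0],[[0,5.1,0.2],0,0]]';python3 st.py; python3 -m jog '[[[0,0,0],0,0.4],[[0,0,0],0,0.6],[[0,0,0],0,0.8],[[0,0,0],0,1],[[0,0,0],0,1],[[0,0,0],0,1]]' 40; python3 st.py;python3 -c "
from h import *
save('side','side6');crop('side6',290,110,120,130,5,'cs6')"
```

```text
clock: 8.8
tcp_pos: [0.6104, 0.0753, 0.2679]
orientation: [-1.444, -0.732, 0.733]
contact_force: [-0.4, -0.4, 0.2]
grip_width: 0.0424
t 8.8 tcp [0.6104 0.0753 0.2679] j [-0.4   0.54  0.23  1.83 -0.17  0.79  2.43] w 0.0424
R [[0.591, -0.001, -0.807], [0.807, -0.0, 0.591], [-0.001, -1.0, 0.001]] F [-0.45 -0.36  0.19] M [-0.01 -0.01 -0.06]
rad 0.0487 hdg 53.68 xhdg 53.78 Ftan(on tool,cw) -0.15 Frad -0.55 T 0.007
clock: 9.55
tcp_pos: [0.6098, 0.0763, 0.269]
orientation: [-1.441, -0.732, 0.733]
contact_force: [-4.1, 2.5, 5.7]
grip_width: 0.0165
t 9.55 tcp [0.6098 0.0763 0.269 ] j [-0.4   0.54  0.23  1.83 -0.17  0.79  2.43] w 0.0165
R [[0.59, -0.002, -0.807], [0.807, 0.002, 0.59], [0.0, -1.0, 0.003]] F [-4.06  2.5   5.74] M [ 0.56  1.14 -0.12]
rad 0.0492 hdg 54.84 xhdg 53.83 Ftan(on tool,cw) -4.76 Frad -0.3 T 0.234
```

View pics/cs6.png

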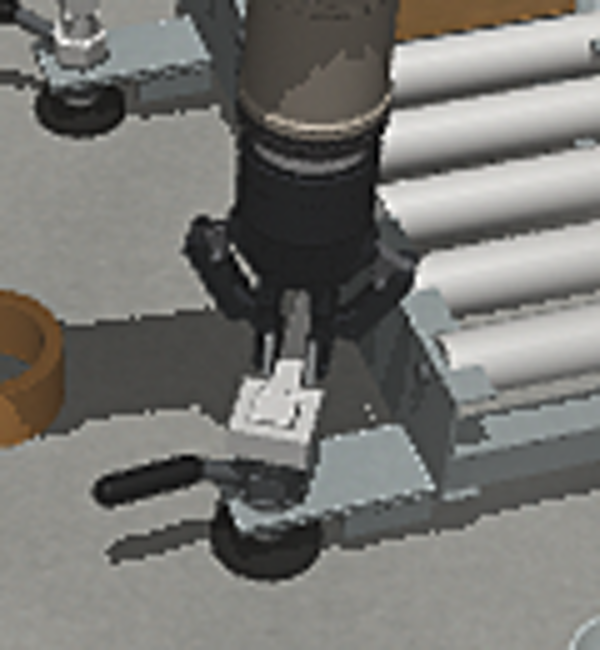

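Gripped at 16.5 mm, with a slight side load towards the channel. I ease that off by 1 mm, then lift straight up.

```bash
python3 -m jog '[[[0,0,0.1],0,1],[[0,0,0.1],0,1],[[0,-0.5,0.1],0,1],[[0,-1,0.1],0,1]]' 60; python3 st.py|tail -2; python3 -m jog '[[[0,-0.7,0],0,1],[[0,-1.4,0],0,1],[[0,-2.1,0],0,1],[[0,-3,0],0,1]]'; python3 st.py;python3 -c "
from h import *
save('side','side7');crop('side7',290,90,120,130,5,'cs7')"
```

```text
clock: 10.1
tcp_pos: [0.6096, 0.0765, 0.2779]
orientation: [-1.443, -0.733, 0.733]
contact_force: [-0.1, 5.5, -4.6]
grip_width: 0.016
R [[0.59, -0.0, -0.807], [0.807, 0.001, 0.59], [0.0, -1.0, 0.001]] F [-0.13  5.46 -4.58] M [ 0.99 -0.03 -0.08]
rad 0.0493 hdg 55.24 xhdg 53.84 Ftan(on tool,cw) -3.22 Frad 4.41 T 0.158
clock: 10.6
tcp_pos: [0.6098, 0.0745, 0.3087]
orientation: [-1.445, -0.731, 0.732]
contact_force: [0.1, -0.8, -3.4]
grip_width: 0.0159
t 10.6 tcp [0.6098 0.0745 0.3087] j [-0.41  0.49  0.25  1.81 -0.15  0.86  2.42] w 0.0159
R [[0.591, 0.0, -0.806], [0.806, -0.001, 0.591], [-0.001, -1.0, -0.001]] F [ 0.09 -0.76 -3.38] M [-0.06 -0.07  0.05]
rad 0.0478 hdg 53.65 xhdg 53.74 Ftan(on tool,cw) 0.52 Frad -0.56 T -0.025
```

View pics/cs7.png

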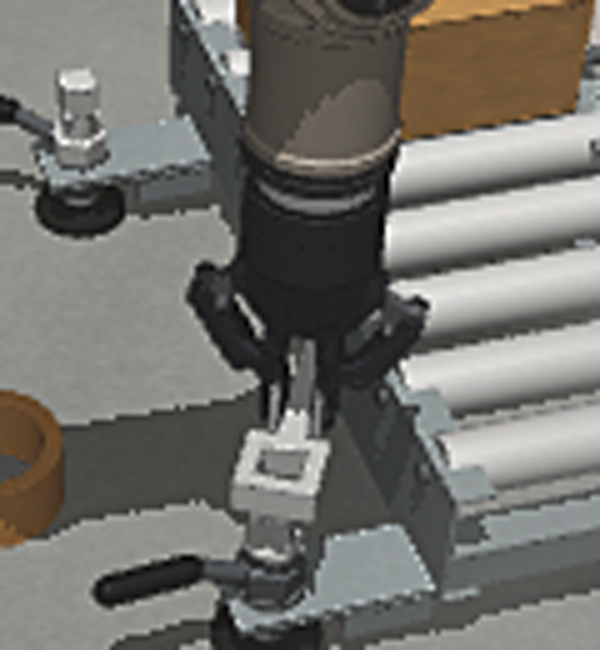

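The spanner is off the head and hanging free (3.4 N, matching 0.3 kg). I rise further and refine the tray pose from its rim corners.

```bash
python3 -m jog '[[[0,-3,0],0,1],[[0,-6.5,0],0,1],[[0,-6.5,0],0,1]]'; python3 -c "
from h import *
crop('top0',385,165,100,120,5,'tt'); crop('side0',285,260,145,125,5,'ts')"
```

```text
clock: 11.02
tcp_pos: [0.6109, 0.0751, 0.3762]
orientation: [-1.446, -0.737, 0.727]
contact_force: [1.3, 0.2, -3.9]
grip_width: 0.0161
```

View pics/tt.png

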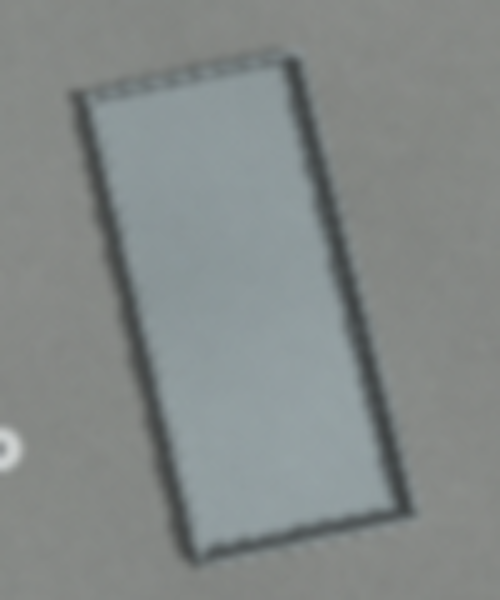

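View pics/ts.png

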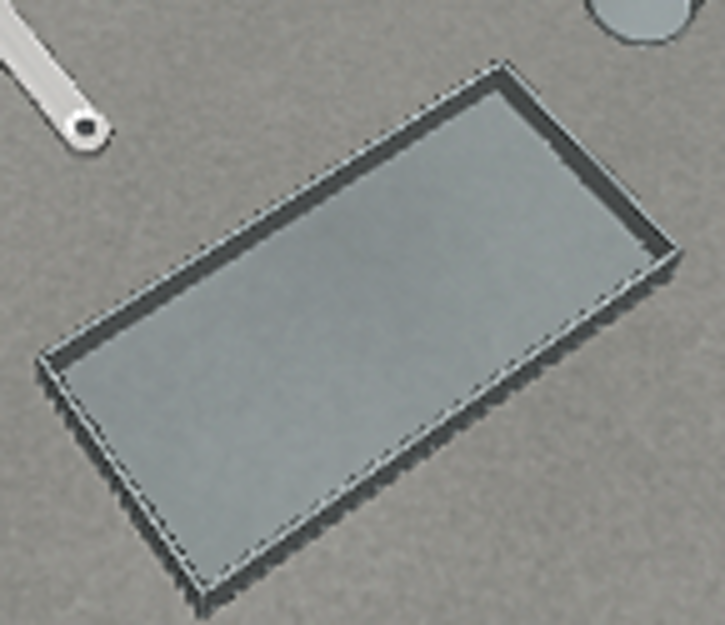

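```bash
python3 - <<'E'
from h import *
s=load('side0');t=load('top0')
for f,pts,o in((s,[(502,64),(680,250),(203,597),(40,358)],(285,260)),(t,[(75,92),(298,55),(412,515),(195,562)],(385,165))):
    P=np.array([onz(f,(o[0]+x/5-.4,o[1]+y/5-.4),.028)[:2] for x,y in pts]); a=(P[0]+P[1]-P[2]-P[3])/2;b=(P[0]+P[3]-P[1]-P[2])/2
    print(P.round(4).tolist(),'c',P.mean(0).round(4),'L',np.linalg.norm(a),np.linalg.norm(b),'hdg',np.degrees(np.arctan2(a[1],a[0])))
    c=P.mean(0); h=np.arctan2(a[1],a[0]); u=np.array([np.cos(h),np.sin(h)])
o=get_obs(); r=R.from_rotvec(o['orientation']).as_matrix(); print(o['tcp_pos'],r.T.round(3).tolist())
g=np.array([.4687,-.2935])-.030*np.array([np.cos(.22),np.sin(.22)]); d=np.r_[g-o['tcp_pos'][:2],0]; print(g,'tool delta cm',(r.T@d*100).round(2))
E
```

```text
[[0.5948, -0.1984], [0.6237, -0.3257], [0.3439, -0.389], [0.3159, -0.2598]] c [ 0.4696 -0.2932] L 0.2862516737169095 0.13135909368479629 hdg 12.591132577585851
[[0.5949, -0.1884], [0.6188, -0.3237], [0.3442, -0.3831], [0.3155, -0.255]] c [ 0.4683 -0.2876] L 0.284015600749085 0.13427306512881493 hdg 12.814936922679781
[0.61090041 0.07505758 0.37621859] [[0.591, 0.806, 0.005], [0.006, 0.001, -1.0], [-0.806, 0.591, -0.005]]
[ 0.43942308 -0.30004689] tool delta cm [-40.39  -0.14  -8.35]
```

Both views agree on the tray: centre (0.469, -0.291), heading 12.7°, size within 6 mm. Carrying the spanner there at height.

```bash
python3 -m jog '[[[-3,0,-0.6],0.05,1],[[-7.5,0,-1.5],0.15,1],[[-12.5,0,-2.5],0.25,1],[[-17.5,0,-3.5],0.35,1],[[-22.5,0,-4.5],0.45,1],[[-27.5,0,-5.5],0.55,1],[[-32.5,0,-6.6],0.65,1],[[-37,0,-7.6],0.716,1],[[-40.1,0,-8.2],0.716,1],[[-40.1,0,-8.2],0.716,1]]'; python3 -m jog '[[[0,0,0],0,1],[[0,0,0],0,1]]'; python3 st.py;python3 -c "
from h import *
save('side','side8')"
```

```text
clock: 12.28
tcp_pos: [0.4368, -0.2989, 0.3722]
orientation: [-1.565, -0.169, 0.172]
contact_force: [-0.4, 0.6, -3.3]
grip_width: 0.016
clock: 12.52
tcp_pos: [0.4397, -0.2951, 0.3726]
orientation: [-1.563, -0.176, 0.177]
contact_force: [0.2, -1.1, -3.4]
grip_width: 0.0159
t 12.525 tcp [ 0.4397 -0.2951  0.3726] j [ 0.01  0.3   0.56  1.97 -0.2   0.93  2.47] w 0.0159
R [[0.975, -0.001, -0.223], [0.223, 0.001, 0.975], [-0.0, -1.0, 0.001]] F [ 0.19 -1.12 -3.41] M [-0.03 -0.01 -0.06]
rad 0.3602 hdg -113.19 xhdg 12.9 Ftan(on tool,cw) -0.61 Frad 0.95 T 0.22
```

View pics/side8.png

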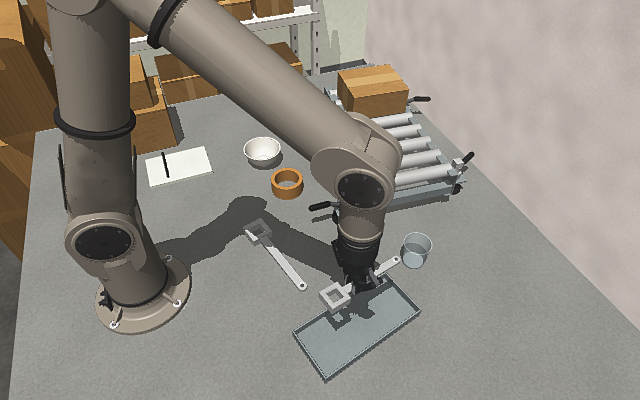

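The spanner is held level above the tray, eye at (335,297), handle tip at (396,260). Lowering.

```bash
python3 -m jog '[[[0,4,-0.1],0,1],[[0,8,-0.1],0,1],[[0,12,-0.1],0,1],[[0,15,-0.1],0,1],[[0,16.5,-0.1],0,1],[[0,17.5,-0.1],0,1],[[0,18,-0.1],0,1],[[0,18.2,-0.1],0,1]]'; python3 st.py; python3 -c "
from h import *
save('side','side9');crop('side9',285,240,145,140,5,'cs9')"
```

```text
clock: 13.58
tcp_pos: [0.4397, -0.2974, 0.1915]
orientation: [-1.564, -0.176, 0.174]
contact_force: [-0.2, -0.0, -3.4]
grip_width: 0.0161
t 13.575 tcp [ 0.4397 -0.2974  0.1915] j [ 0.17  0.59  0.4   2.07 -0.41  0.56  2.65] w 0.0161
R [[0.975, 0.001, -0.221], [0.221, -0.0, 0.975], [0.001, -1.0, -0.001]] F [-0.16 -0.02 -3.36] M [ 0.01 -0.02 -0.01]
rad 0.3623 hdg -113.04 xhdg 12.79 Ftan(on tool,cw) 0.14 Frad 0.08 T -0.05
```

View pics/cs9.png

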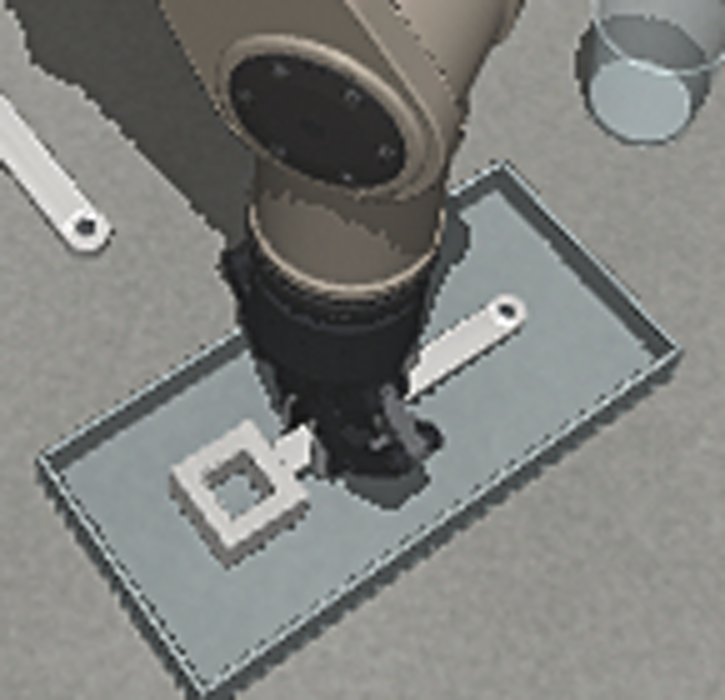

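Well placed inside the tray. I lower the last few millimetres until the force changes.

```bash
python3 -m jog '[[[0,0.3,0],0,1],[[0,0.6,0],0,1],[[0,0.6,0],0,1]]'; python3 -m jog '[[[0,0.1,0],0,1],[[0,0.2,0],0,1],[[0,0.2,0],0,1]]'
```

```text
clock: 14.0
tcp_pos: [0.4393, -0.2972, 0.1849]
orientation: [-1.563, -0.175, 0.175]
contact_force: [-0.3, 0.6, -3.6]
grip_width: 0.0159
clock: 14.38
tcp_pos: [0.4395, -0.2973, 0.1835]
orientation: [-1.564, -0.176, 0.175]
contact_force: [-0.8, 0.4, 4.5]
grip_width: 0.0159
```

Contact at TCP z 0.1835, as predicted. I release with a modest opening, then rise.

```bash
python3 -m jog '[[[0,-0.1,0],0,0.6],[[0,-0.1,0],0,0.3],[[0,-0.1,0],0,0.1],[[0,-0.1,0],0,0.1],[[0,-3,0],0,0.1],[[0,-7,0],0,0.1],[[0,-12,0],0,0.1],[[-4,-16,3],0,0.1],[[-4,-18,8],0,0.1],[[-4,-18,14],0,0.1]]';python3 -m jog '[[[0,0,4],0,0.1],[[0,0,8],0,0.1],[[0,0,8],0,0.1]]'; python3 st.py|head -2; python3 -c "
from h import *
save('side','side10');save('top','top10')"
```

```text
clock: 15.62
tcp_pos: [0.3692, -0.1692, 0.3647]
orientation: [-1.565, -0.177, 0.17]
contact_force: [0.8, 1.3, 0.0]
grip_width: 0.0383
clock: 16.0
tcp_pos: [0.351, -0.0896, 0.3631]
orientation: [-1.562, -0.179, 0.179]
contact_force: [1.1, -0.6, -0.4]
grip_width: 0.0385
t 16.0 tcp [ 0.351  -0.0896  0.3631] j [-0.38 -0.02  0.46  2.31  0.01  0.85  1.87] w 0.0385
R [[0.974, 0.0, -0.226], [0.226, 0.001, 0.974], [0.0, -1.0, 0.001]] F [ 1.05 -0.6  -0.37] M [-0.08 -0.01  0.01]
```

View pics/side10.png

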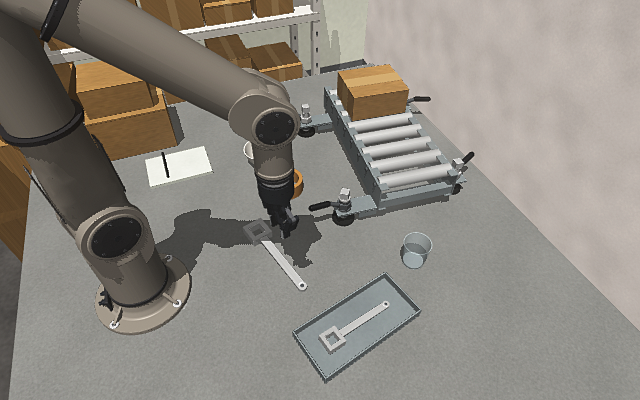

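View pics/top10.png

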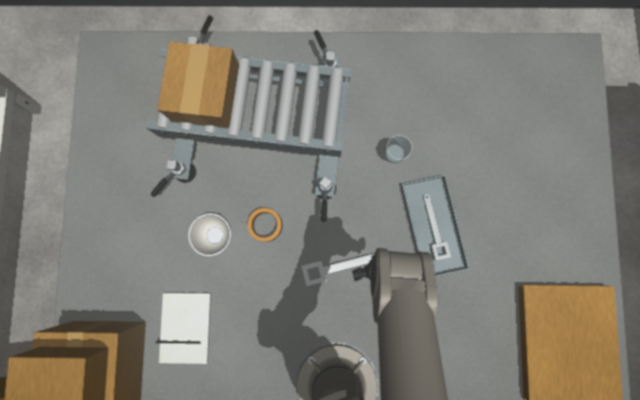

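The spanner lies in the tray (eye (331,339) in the side view), and bowl, tape and tumbler are at their first pixels. One last check: lever heading, head angle and spanner position.

```bash
python3 - <<'E'
from h import *
crop('top10',295,150,60,75,8,'ct10'); crop('side10',300,175,90,60,8,'cs10')
s=load('side10');t=load('top10'); 
e=onz(t,(440,250.5),.024)[:2]; h=onz(t,(427.5,197),.022)[:2]; d=h-e; L=np.linalg.norm(d); g=e+.046*d/L
a=np.radians(12.7); M=np.array([[np.cos(a),np.sin(a)],[-np.sin(a),np.cos(a)]]); print('L',L,'grip in tray',M@(g-[.469,-.2905]))
d0=cv2.imread('pics/top0.png').astype(int);d1=cv2.imread('pics/top10.png').astype(int)
for n,(x,y) in dict(bowl=(210,235),tape=(265,224),tum=(396,148)).items(): print(n,abs(d0-d1)[y-24:y+24,x-24:x+24].mean())
E
```

```text
L 0.16369400579158097 grip in tray [-0.03129201  0.0003395 ]
bowl 2.650028935185185
tape 1.3917824074074074
tum 1.7439236111111112
```

View pics/ct10.png

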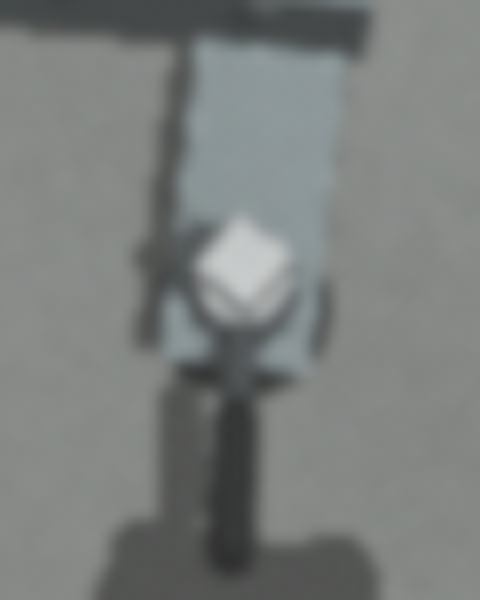

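View pics/cs10.png

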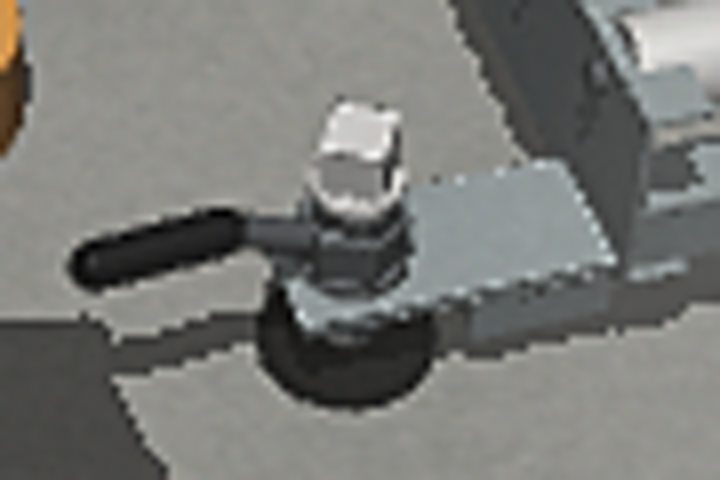

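```bash
python3 - <<'E'
from h import *
for tag in('side4','side10'):
    s=load(tag)
    p={'side4':[(310+8/6-.4,145+380/6-.4),(310+112/6-.4,145+352/6-.4)],'side10':[(300+90/8-.4,175+265/8-.4),(300+225/8-.4,175+228/8-.4)]}[tag]
    a,b=[onz(s,q,.082)[:2] for q in p]; d=a-b; print(tag,a,b,np.degrees(np.arctan2(*d[::-1])))
t=load('top10'); a=onz(t,(295+232/8-.4,150+562/8-.4),.08)[:2]; v=a-[.5815,.036]; print(a,np.linalg.norm(v),np.degrees(np.arctan2(v[1],v[0])))
print(get_obs()['clock'],get_obs()['contact_force'])
E
```

```text
side4 [0.48136856 0.04043113] [0.53372512 0.03862951] 178.02919590162594
side10 [0.48144297 0.04125605] [0.53255028 0.039803  ] 178.37144387185384
[0.47721149 0.04051578] 0.10438623147140211 177.52059095499868
16.1 [ 0.57032912 -0.35184453 -0.44005062]
```

```bash
python3 - <<'E'
from h import *
ims=[cv2.resize(cv2.imread(f'pics/{n}.png')[190:222,300:350],None,fx=7,fy=7,interpolation=cv2.INTER_NEAREST) for n in('side3','side4','side10')]
cv2.imwrite('pics/cmp.png',np.vstack(ims))
E
```

```text
(no output)
```

View pics/cmp.png

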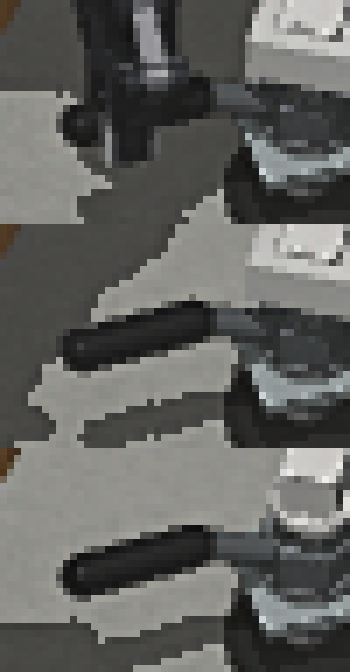

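The lever's tip is at the same pixel loaded, after release and now (rows 125, 126 and 127 of the enlarged strips, under 0.3 px real), so the nut has not sprung back. Handing in.

```bash
python3 -c "
from bench import hand_in; print(hand_in())"
```

```text
the job is handed in; nothing more can be done
None
```

The jam nut is tight, the spanner is lying in the tool tray, and I handed the job in at about 16 s of the 61 s allowed. No verdict was reported.

**What I did:** I swung the lever clockwise with the fingers loosely around its grip. The nut ran down at about 0.2 N m, then bit. I pushed on until the lever read 0.82 N m while moving and about 0.70 N m standing still. I then lifted the spanner straight off and laid it in the tray.

**Last checks:**
- **Nut:** the lever's tip is at the same pixel under load, after release and at the end, to within 0.3 px, so the nut did not spring back. I could not check the torque again once the spanner was off.
- **Screw:** the handle stayed against the channel throughout, so I take the screw as within its play. I did not measure the angle of its head after lifting the spanner.
- **Spanner:** its grip point is at about (-0.031, 0.000) m in the tray's frame. I judged it flat from the picture and from touching down at the expected height; I did not measure its tilt.
- **Bowl, tumbler and tape:** the before and after pictures match around all three.
- **Robot:** it is clear of everything, with the force reading below 1 N.

**One disagreement:** the images put the final lever heading at about 178°, while the arm's own pose implied about 174°. I put this down to calibration and axis error, because the lever showed no movement between pictures.

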